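Open the pastry scrap bin by its lever and let the lid down softly

TASK

The pastry cook has both hands full of eggshells: with the fingertips press down the black lever at the foot of the red scrap bin until its lid stands fully open, and keep it open for two full seconds. Then let the lever come up slowly, so that the lid comes down gently without dropping or slamming shut, and move the hand away. Work the lid only through the lever, do not shove, tip or lift the bin, and leave the jars, the piping nozzle and the green bowl where they stand.

Things in the scene. Friction and masses are not known exactly. Their poses are not given: they have to be found in the camera images.
- bin: Red round worktop scrap bin, 160 mm across and 213 mm high with its lid shut, on a black foot ring 166 mm across and 30 mm high; about 1.7 kg, standing loose on the worktop. Origin: centre of its underside, on the worktop. Its -x axis points from the bin out along the press lever, its +x axis to the lid hinge at the back, z up.
- lever_pad (a point): Centre of the top face of the black lever's ribbed pad at the bin's foot. Pad 66 mm wide (bin's y), 46 mm long, 6 mm thick; its centre is 129 mm out from the bin's axis along the bin's -x, 46 mm clear of the foot ring. Released: 35 mm above the worktop, sloping up outward by 0.17 rad. Fully pressed: 13 mm above the worktop, against a firm stop (22 mm of travel).
- lever_part (a joint): Angle of the press lever: 0 released, 0.27 rad fully pressed; its pivot is 79 mm from the pad centre, under the bin. Only the lid's weight pushes it back up: 5 to 10 N on the pad start the lid, 1 to 3 N hold it fully open. 1 mm of pad travel turns the lid about 0.056 rad, both ways. Let go suddenly, the lid slams.
- lid_part (a joint): Angle of the lid about the hinge at the bin's back: 0 shut, 1.22 rad fully open (at its stop); it is linked to the lever, lid angle = 4.5 x lever angle.
- lid_top (a point): Top centre of the red lid, a shallow dome 166 mm across, 213 mm above the worktop when shut. It rises about a hinge at the bin's back (85 mm behind its axis, 192 mm up); open, its edge stands about 350 mm above the worktop. It never reaches out over the lever. Not to be touched.
- honey_jar: Amber glass honey jar, 60 mm across, 90 mm high, standing loose; origin at the centre of its underside. Leave it alone.
- spice_jar: Small yellow spice jar with a white cap, 42 mm across, 85 mm high, standing loose; origin at the centre of its underside. Leave it alone.
- nozzle: Steel piping nozzle, a cone 34 mm across its foot, 52 mm high, standing loose; origin at the centre of its underside. Leave it alone.
- bowl: Lime-green plastic bowl, 136 mm across, 58 mm high, standing loose; origin at the centre of its underside. Leave it alone.

How it is judged:
By the outcome, as a careful person would: the job done as asked, in the order asked, and still so for the second after the job is handed in, with the robot touching nothing.
It also fails if it takes over 48 s, if anything falls off the work surface, if the arm or the gripper's body presses on something with over 40 N, if the wrist force passes 120 N, or if a joint passes its speed limit or range.

ROBOT

A 6-joint arm with a two-finger parallel gripper is mounted at the origin on the work surface. World frame = base frame: x ahead of the robot, y to its left, z up, the work surface at z = 0. Lengths are in m, angles in rad, forces in N, time in s.
With the tool pointing down it reaches from about 0.25 to 0.725 m from the base axis. Payload 4 kg.
Tool frame: the origin (TCP) lies on the centre line of the jaws, within the pads' length; the fingertips stand 17 mm ahead of it and the grasp point (between the pads) lies 2 mm behind it; z points along the fingers, y is the line along which they close (so a half turn about z gives the same grasp; the last joint's range is limited). The gripper opens to 85 mm and grips with 20 to 120 N. Pads are 22 mm wide; open, the fingers measure 114 mm over their backs; the gripper's body (76 mm by 85 mm) begins 54 mm behind the grasp point. The pads swing forward as they close: fully open they stand 13 mm farther back than shut.
Start: joints at [-1.151, 0.241, 0.005, 1.335, 0, 1.571], TCP at [0.204, -0.457, 0.248] pointing down, gripper open.
Joint ranges: [-2.72, 2.72], [-1.05, 1.87], [-1.09, 1.28], [-1.99, 2.15], [-1.42, 1.44], [-3.14, 3.14]. Speed limits (rad/s): [2.79, 2.79, 3.14, 3.14, 3.14, 3.14].

INTERFACE

Orientations are given as a unit quaternion [x, y, z, w].
In Python, from workcell import bot, camera, get_calibration gives the robot as it stands.
- The arm moves only by the tool apply_moves, never from a script. Its argument "steps" is a list of rows, each a list of 3 entries, a list of its own where there are three numbers: the shift along the tool's x, y, z as a fraction of full scale, then the turn, a rotation vector about the tool's x, y, z as a fraction of full scale, then the opening, from 0 (shut) to 1 (fully open). A call has exactly 8 rows; each row shifts and turns the commanded pose from where the row before left it, along the tool's axes as they then stand; what a row does not reach is not made up. Full scale, the value 1, is 20 cm for a shift and pi rad for a turn. A row lasts 1/12 s, in which the tool goes at most 41.7 mm and 7.16 degrees, less where a joint would pass 70% of its speed; a pose out of reach is approached as far as the arm can. A call with a number of a shift or a turn outside -1 to 1 is refused whole. A call with a gripper value outside its range is refused whole. The fingers move at their own pace and stop on an object; the grip force is fixed at half the most. Time passes only in rows, so rows that do not move let the fingers close, or fill a call up. It gives the time, the measured TCP pose, the force, the opening and the grip force at its end, in the units of the state.
- bot.get_obs(): the state, without advancing time (a new reading comes with each control period).
- camera(name): name is "scene" or "top" or "wrist"; returns (picture, depth): 480x640x3 uint8, red, green, blue; 480x640 float32, m along the optical axis (not along the pixel's ray), 0 where there is no reading.
- get_calibration(name): a dict with "fov_y" (degrees; the focal length in pixels is half the picture's height over the tangent of half this angle, whatever the lens; pixels are square), "cx", "cy" (the principal point, pixels), "rvec" (rotation vector, rad) and "tvec" (3), from world to camera coordinates, as OpenCV has them. Camera axes: x right, y down, z forward; pixel columns grow to the right and rows downward; lengths in m; the calibration is good to about 2 mm. The wrist camera is an equidistant fisheye: a pixel r from the principal point sees the ray r / f radians off the axis. A picture is of the moment at which its call begins: read the wrist's pose just before it. get_calibration takes no time and is no camera call; for the wrist camera it gives the pose at the moment of the call.
- bot.job_done(): hands the job in; it is judged then, once.
The state is a dict: "clock": time; "joint_pos": joint angles; "joint_vel": joint speeds; "tau": joint torques, N m; "eef_pos": TCP position; "tool_rot": TCP orientation; "ft_force": force on the tool from outside, world axes, zero at the start; "ft_torque": the same for the moment, N m; "grip_width": finger opening in m; "grasp_force": force on a finger pad.
Only numpy, scipy, OpenCV 4.12 (cv2) and the standard library are available. Lean on these libraries where they do the work, as an engineer would, in place of code of your own. Each camera call takes 0.05 s, during which the arm holds its last target. There are 200 camera calls.

## Working session

There is one attempt and no reset: what is moved stays moved. The work goes in short steps, Python scripts to look and compute and a tool call to move; the robot and the scene stay as the last step left them, time stands still between calls to the robot, and variables do not carry over. Pictures are saved under pics/ and viewed, at most 10 in all, crops included, and the job is handed in when it is done.

Besides the shell and the picture viewer there is one more tool, called after "Request:" as name(argument=value, ...) on one line, values as JSON. apply_moves: Moves the arm, as the interface text tells. Its arguments: {"type":"object","properties":{"steps":{"type":"array"}},"required":["steps"]}

```bash
mkdir -p pics
cat > h.py <<'E'
import numpy as np, cv2
from workcell import bot, camera, get_calibration
def world(name,u,v,d,c=None):
    c=c or get_calibration(name); f=240/np.tan(np.radians(c["fov_y"])/2)
    p=np.stack([(u-c["cx"])/f*d,(v-c["cy"])/f*d,d],-1)
    R=cv2.Rodrigues(np.array(c["rvec"],float))[0]
    return (p-np.array(c["tvec"]).ravel())@R
E
python3 - <<'E'
from h import *
for n in("scene","top"):
    p,d=camera(n); cv2.imwrite(f"pics/{n}1.png",p[:,:,::-1]); np.save(f"{n}_d.npy",d); np.save(f"{n}_p.npy",p)
    c=get_calibration(n); print(n,c["fov_y"],(-cv2.Rodrigues(np.array(c["rvec"],float))[0].T@np.array(c["tvec"]).ravel()))
o=bot.get_obs(); print(o["clock"],o["eef_pos"],o["tool_rot"],o["ft_force"])
E
```

```text
scene 54.42533962508271 [0.3311659  0.36325108 0.60998919]
top 54.34956148568313 [ 0.47754965 -0.05013864  0.79614411]
0.1 [ 0.20355686 -0.45610191  0.24749224] [ 9.78054478e-01  2.08347158e-01 -2.08358332e-04 -9.25387838e-04] [-0.46752748  0.13442271 -0.36409948]
```

View pics/scene1.png

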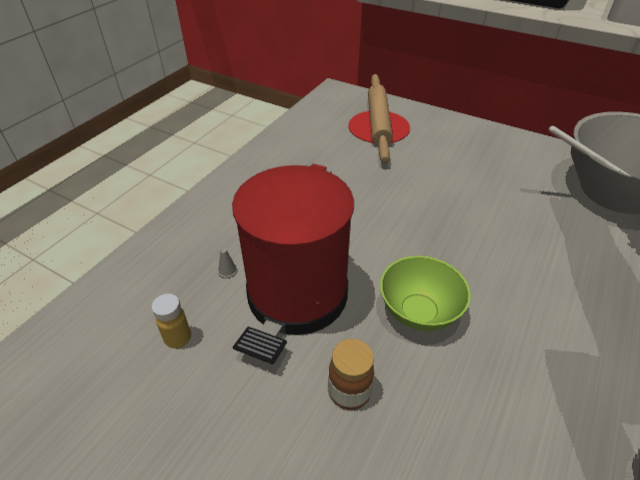

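View pics/top1.png

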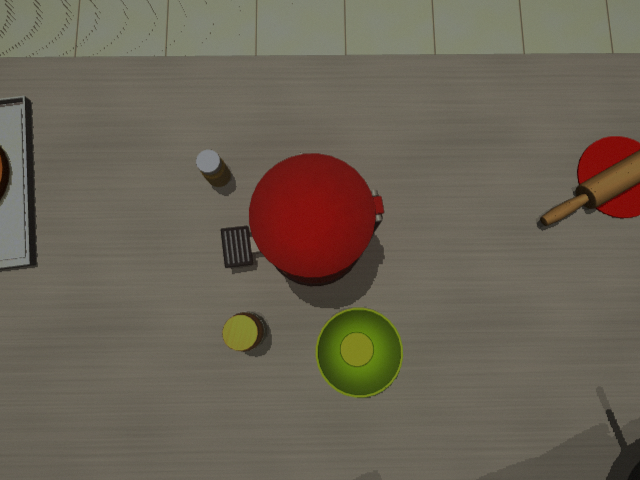

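The top view shows the pad centred near (237,247), the lid near (312,213), the hinge at (378,205), the honey jar at (241,332), the spice jar at (210,165) and the bowl at (359,352).

Run:
```python
from h import *
d=np.load("top_d.npy"); p=np.load("top_p.npy").astype(int)
v,u=np.mgrid[:480,:640]; W=world("top",u,v,d); np.save("W.npy",W)
for a in [(222,229),(237,247),(249,228),(252,265),(225,267),(312,213),(378,205),(241,332),(209,161),(359,352)]: print(a,W[a[1],a[0]].round(3))
lid=(p[...,0]>2*p[...,1]+30)&(W[...,2]>.17)&(u<372)&(u>230)
L=W[lid]; c,r=cv2.minEnclosingCircle(np.float32(L[:,:2])); print("lid",c,r,L[:,2].max())
h=(p[...,0]>2*p[...,1]+30)&(u>376)&(u<400)&(abs(v-205)<20); print("hinge",W[h].mean(0))
s=(u>218)&(u<256)&(v>222)&(v<272)&(W[...,2]>.018)&(W[...,2]<.06); P=W[s]
m,sz,a=cv2.minAreaRect(np.float32(P[:,:2]*1000)); print("pad",m,sz,a,P.mean(0),P[:,2].min(),P[:,2].max())
A=np.c_[P[:,:2]-P[:,:2].mean(0),np.ones(len(P))]; print("slope",np.linalg.lstsq(A,P[:,2],rcond=None)[0])
b=np.array(m)/1000-c; print("axis",b,np.hypot(*b),np.degrees(np.arctan2(b[1],b[0])))
```

```text
(222, 229) [0.616 0.111 0.036]
(237, 247) [0.586 0.086 0.035]
(249, 228) [ 0.624  0.072 -0.001]
(252, 265) [ 0.56   0.066 -0.   ]
(225, 267) [0.553 0.104 0.037]
(312, 213) [ 0.603 -0.041  0.213]
(378, 205) [ 0.616 -0.127  0.199]
(241, 332) [0.451 0.068 0.088]
(209, 161) [0.717 0.123 0.086]
(359, 352) [ 0.413 -0.113  0.004]
lid (0.5819564461708069, -0.04296798259019852) 0.10475275665521622 0.7961441127871753
hinge [ 0.61623676 -0.12872865  0.19808168]
pad (588.9336547851562, 83.28517150878906) (66.62578582763672, 53.217464447021484) 8.352137565612793 [0.58781    0.08536128 0.0342688 ] 0.02429935366018187 0.042079669238691206
slope [-0.02621646  0.17519771  0.0342688 ]
axis [0.00697721 0.12625315] 0.12644580008838116 86.83684432516951
```

Request:
apply_moves(steps=[[[0.115, -0.122, 0], [0, 0, 0], 0], [[0.115, -0.122, 0], [0, 0, 0], 0], [[0.115, -0.122, 0], [0, 0, 0], 0], [[0.115, -0.122, 0], [0, 0, 0], 0], [[0.115, -0.122, 0], [0, 0, 0], 0], [[0.115, -0.122, 0], [0, 0, 0], 0], [[0.115, -0.122, 0], [0, 0, 0], 0], [[0.115, -0.122, 0], [0, 0, 0], 0]])

```text
clock: 0.77
eef_pos: [0.2921, -0.2017, 0.248]
tool_rot: [0.978, 0.208, -0.0, -0.0]
ft_force: [0.7, -0.6, -0.4]
grip_width: -0.0002
grasp_force: 0.0
```

Request:
apply_moves(steps=[[[0.115, -0.122, 0], [0, 0, 0], 0], [[0.115, -0.122, 0], [0, 0, 0], 0], [[0.115, -0.122, 0], [0, 0, 0], 0], [[0.115, -0.122, 0], [0, 0, 0], 0], [[0.115, -0.122, 0], [0, 0, 0], 0], [[0.115, -0.122, 0], [0, 0, 0], 0], [[0.115, -0.122, 0], [0, 0, 0], 0], [[0.115, -0.122, 0], [0, 0, 0], 0]])

```text
clock: 1.43
eef_pos: [0.3806, 0.0516, 0.2481]
tool_rot: [0.978, 0.209, -0.0, 0.0]
ft_force: [0.1, 0.6, 0.4]
grip_width: 0.0
grasp_force: 0.0
```

Request:
apply_moves(steps=[[[0, 0, 0], [0, 0, -0.034], 0], [[0, 0, 0], [0, 0, -0.034], 0], [[0, 0, 0], [0, 0, -0.034], 0], [[0, 0, 0], [0, 0, -0.034], 0], [[0, 0, 0], [0, 0, -0.034], 0], [[0, 0, 0], [0, 0, -0.034], 0], [[0, 0, 0], [0, 0, -0.034], 0], [[0, 0, 0], [0, 0, -0.034], 0]])

```text
clock: 2.1
eef_pos: [0.3803, 0.0499, 0.2479]
tool_rot: [0.802, 0.597, -0.0, -0.0]
ft_force: [0.2, -0.2, -0.0]
grip_width: -0.0001
grasp_force: 0.0
```

```bash
cat > st.py <<'E'
from h import *
from scipy.spatial.transform import Rotation as Ro
o=bot.get_obs(); R=Ro.from_quat(o["tool_rot"]).as_matrix()
print("t",o["clock"],"p",np.round(o["eef_pos"],4),"j",np.round(o["joint_pos"],2),"f",np.round(o["ft_force"],2),"w",o["grip_width"])
print("toolx yaw",np.degrees(np.arctan2(R[1,0],R[0,0])),"z",R[:,2].round(3))
E
python3 - <<'E'
from st import *
c=get_calibration("wrist"); Rc=cv2.Rodrigues(np.array(c["rvec"],float))[0]
print("cam in tool",R.T@(-Rc.T@np.array(c["tvec"]).ravel()-o["eef_pos"]))
E
```

```text
t 2.1 p [0.3803 0.0499 0.2479] j [ 0.13  0.01 -0.26  1.3  -0.    1.99] f [ 0.19 -0.2  -0.02] w -6.768073974834823e-05
toolx yaw 73.32379716069063 z [-0.001 -0.    -1.   ]
cam in tool [ 0.07787896  0.00114402 -0.12648192]
```

Request:
apply_moves(steps=[[[0, 0, 0], [0, 0, -0.034], 0], [[0, 0, 0], [0, 0, -0.034], 0], [[0, 0, 0], [0, 0, -0.034], 0], [[0, 0, 0], [0, 0, -0.034], 0], [[0.0115, 0.174, 0], [0, 0, 0], 0], [[0.0115, 0.174, 0], [0, 0, 0], 0], [[0.0115, 0.174, 0], [0, 0, 0], 0], [[0.0115, 0.174, 0], [0, 0, 0], 0]])

```text
clock: 2.77
eef_pos: [0.5186, 0.0774, 0.2479]
tool_rot: [0.659, 0.752, -0.0, -0.0]
ft_force: [-0.4, -1.2, 0.6]
grip_width: 0.0
grasp_force: 0.0
```

Request:
apply_moves(steps=[[[0.0115, 0.174, 0], [0, 0, 0], 0], [[0.0115, 0.174, 0], [0, 0, 0], 0], [[0, 0, 0.13], [0, 0, 0], 0], [[0, 0, 0.13], [0, 0, 0], 0], [[0, 0, 0.13], [0, 0, 0], 0], [[0, 0, 0.13], [0, 0, 0], 0], [[0, 0, 0.13], [0, 0, 0], 0], [[0, 0, 0.13], [0, 0, 0], 0]])

```text
clock: 3.43
eef_pos: [0.5854, 0.0907, 0.0904]
tool_rot: [0.659, 0.752, -0.0, -0.0]
ft_force: [0.2, 0.3, -0.6]
grip_width: -0.0001
grasp_force: 0.0
```

Run:
```python
from st import *
p,d=camera("scene"); a=p[200:420,140:420,::-1]; b=camera("wrist")[0][:,:,::-1]
a=cv2.resize(a,(560,440)); b=cv2.resize(b,(240,180))
im=np.zeros((440,800,3),np.uint8); im[:,:560]=a; im[:180,560:]=b; cv2.imwrite("pics/s2.png",im)
```

```text
t 3.4333 p [0.5854 0.0907 0.0904] j [0.15 0.53 0.01 1.05 0.   1.59] f [ 0.19  0.26 -0.61] w -6.678020836891027e-05
toolx yaw 97.49006823946807 z [-0.001 -0.    -1.   ]
```

View pics/s2.png

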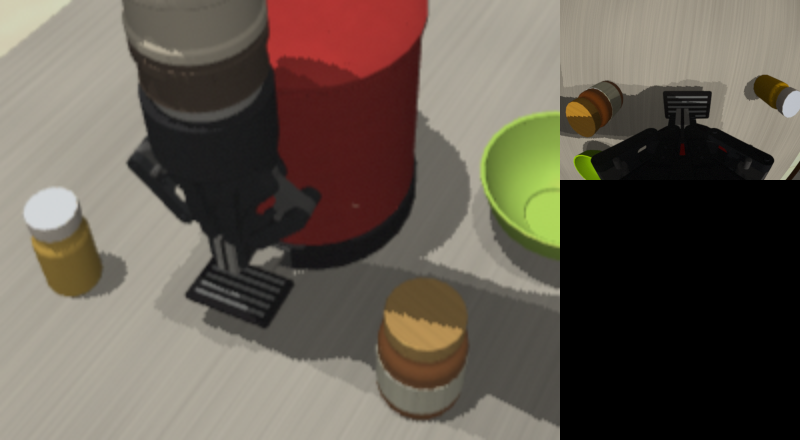

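The shut fingertips stand above the pad, clear of the bin and jars. Next I go down slowly.

Request:
apply_moves(steps=[[[0, 0, 0.03], [0, 0, 0], 0], [[0, 0, 0.03], [0, 0, 0], 0], [[0, 0, 0.03], [0, 0, 0], 0], [[0, 0, 0.02], [0, 0, 0], 0], [[0, 0, 0.02], [0, 0, 0], 0], [[0, 0, 0.01], [0, 0, 0], 0], [[0, 0, 0.01], [0, 0, 0], 0], [[0, 0, 0], [0, 0, 0], 0]])

```text
clock: 4.2
eef_pos: [0.5858, 0.0908, 0.0621]
tool_rot: [0.659, 0.752, -0.0, -0.0]
ft_force: [-0.3, 0.3, -0.0]
grip_width: 0.0002
grasp_force: 0.0
```

Request:
apply_moves(steps=[[[0, 0, 0.005], [0, 0, 0], 0], [[0, 0, 0.005], [0, 0, 0], 0], [[0, 0, 0.005], [0, 0, 0], 0], [[0, 0, 0.005], [0, 0, 0], 0], [[0, 0, 0.005], [0, 0, 0], 0], [[0, 0, 0.005], [0, 0, 0], 0], [[0, 0, 0], [0, 0, 0], 0], [[0, 0, 0], [0, 0, 0], 0]])

```text
clock: 4.87
eef_pos: [0.5859, 0.0908, 0.0562]
tool_rot: [0.659, 0.752, -0.0, -0.0]
ft_force: [1.0, 0.9, -0.4]
grip_width: -0.0001
grasp_force: 0.0
```

Request:
apply_moves(steps=[[[0, 0, 0.004], [0, 0, 0], 0], [[0, 0, 0.004], [0, 0, 0], 0], [[0, 0, 0.004], [0, 0, 0], 0], [[0, 0, 0.004], [0, 0, 0], 0], [[0, 0, 0.004], [0, 0, 0], 0], [[0, 0, 0.004], [0, 0, 0], 0], [[0, 0, 0], [0, 0, 0], 0], [[0, 0, 0], [0, 0, 0], 0]])

```text
clock: 5.53
eef_pos: [0.586, 0.0911, 0.052]
tool_rot: [0.659, 0.752, 0.0, -0.0]
ft_force: [-2.8, 0.3, 5.2]
grip_width: 0.0001
grasp_force: 2.3
```

Request:
apply_moves(steps=[[[0, 0, 0.004], [0, 0, 0], 0], [[0, 0, 0.004], [0, 0, 0], 0], [[0, 0, 0.004], [0, 0, 0], 0], [[0, 0, 0.004], [0, 0, 0], 0], [[0, 0, 0.004], [0, 0, 0], 0], [[0, 0, 0.004], [0, 0, 0], 0], [[0, 0, 0.004], [0, 0, 0], 0], [[0, 0, 0.004], [0, 0, 0], 0]])

```text
clock: 6.2
eef_pos: [0.5859, 0.092, 0.0456]
tool_rot: [0.659, 0.752, 0.001, -0.001]
ft_force: [-2.3, 2.7, 5.2]
grip_width: -0.0
grasp_force: 2.4
```

Run:
```python
from st import *
p,d=camera("scene"); cv2.imwrite("pics/s3.png",p[100:400,140:440,::-1])
```

```text
t 6.2 p [0.5859 0.092  0.0456] j [ 0.15  0.58 -0.04  0.95  0.    1.59] f [-2.33  2.67  5.24] w -1.770777577784601e-05
toolx yaw 97.54023144476882 z [ 0.     0.002 -1.   ]
```

View pics/s3.png

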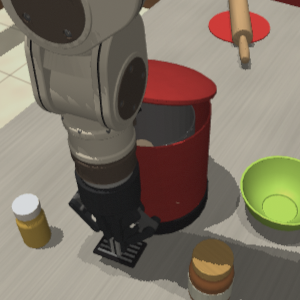

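The lid is partly raised (crop, around 175,85), the fingers stay on the pad and nothing else has moved. I keep pressing.

Request:
apply_moves(steps=[[[0.001, 0, 0.005], [0, 0, 0], 0], [[0.001, 0, 0.005], [0, 0, 0], 0], [[0.001, 0, 0.005], [0, 0, 0], 0], [[0, 0, 0.005], [0, 0, 0], 0], [[0, 0, 0.005], [0, 0, 0], 0], [[0, 0, 0.005], [0, 0, 0], 0], [[0, 0, 0.005], [0, 0, 0], 0], [[0, 0, 0.005], [0, 0, 0], 0]])

```text
clock: 6.92
eef_pos: [0.5861, 0.0917, 0.0371]
tool_rot: [0.659, 0.752, 0.0, -0.0]
ft_force: [-2.3, 3.8, 4.1]
grip_width: 0.0002
grasp_force: 2.3
```

Request:
apply_moves(steps=[[[0, 0, 0.004], [0, 0, 0], 0], [[0, 0, 0.004], [0, 0, 0], 0], [[0, 0, 0.004], [0, 0, 0], 0], [[0, 0, 0.004], [0, 0, 0], 0], [[0, 0, 0.004], [0, 0, 0], 0], [[0, 0, 0.003], [0, 0, 0], 0], [[0, 0, 0], [0, 0, 0], 0], [[0, 0, 0], [0, 0, 0], 0]])

```text
clock: 7.58
eef_pos: [0.5858, 0.0908, 0.0322]
tool_rot: [0.66, 0.752, -0.001, 0.0]
ft_force: [0.4, 0.0, 1.4]
grip_width: -0.0002
grasp_force: 0.7
```

Request:
apply_moves(steps=[[[0, 0, 0.002], [0, 0, 0], 0], [[0, 0, 0.002], [0, 0, 0], 0], [[0, 0, 0.002], [0, 0, 0], 0], [[0, 0, 0.002], [0, 0, 0], 0], [[0, 0, 0], [0, 0, 0], 0], [[0, 0, 0], [0, 0, 0], 0], [[0, 0, 0], [0, 0, 0], 0], [[0, 0, 0], [0, 0, 0], 0]])

```text
clock: 8.25
eef_pos: [0.5856, 0.0912, 0.0307]
tool_rot: [0.659, 0.752, -0.0, -0.0]
ft_force: [-0.6, -0.7, 1.1]
grip_width: -0.0
grasp_force: 0.4
```

Run:
```python
from st import *
p,d=camera("scene"); cv2.imwrite("pics/s4.png",p[50:400,100:500,::-1])
```

```text
t 8.25 p [0.5856 0.0912 0.0307] j [ 0.15  0.6  -0.06  0.92 -0.    1.59] f [-0.61 -0.74  1.06] w -1.2985219143272407e-05
toolx yaw 97.48513776943936 z [-0.001 -0.    -1.   ]
```

View pics/s4.png

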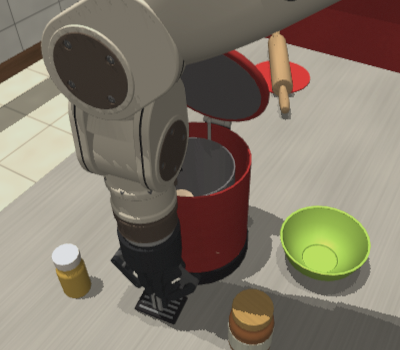

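The lid stands nearly upright (crop, 225,85). The force is still only about 1 N, so I creep down until I feel the stop.

Request:
apply_moves(steps=[[[0, 0, 0.002], [0, 0, 0], 0], [[0, 0, 0.002], [0, 0, 0], 0], [[0, 0, 0.002], [0, 0, 0], 0], [[0, 0, 0], [0, 0, 0], 0], [[0, 0, 0], [0, 0, 0], 0], [[0, 0, 0], [0, 0, 0], 0], [[0, 0, 0], [0, 0, 0], 0], [[0, 0, 0], [0, 0, 0], 0]])

```text
clock: 8.97
eef_pos: [0.5856, 0.0913, 0.0303]
tool_rot: [0.659, 0.752, -0.0, 0.0]
ft_force: [-0.8, -0.7, 5.4]
grip_width: 0.0001
grasp_force: 2.5
```

Request:
apply_moves(steps=[[[0, 0, 0.002], [0, 0, 0], 0], [[0, 0, 0], [0, 0, 0], 0], [[0, 0, 0], [0, 0, 0], 0], [[0, 0, 0], [0, 0, 0], 0], [[0, 0, 0], [0, 0, 0], 0], [[0, 0, 0], [0, 0, 0], 0], [[0, 0, 0], [0, 0, 0], 0], [[0, 0, 0], [0, 0, 0], 0]])

```text
clock: 9.63
eef_pos: [0.5857, 0.0913, 0.0302]
tool_rot: [0.659, 0.752, -0.0, 0.0]
ft_force: [-2.5, -0.8, 7.1]
grip_width: 0.0
grasp_force: 3.5
```

Run:
```python
from st import *
p,d=camera("scene"); v,u=np.mgrid[:480,:640]; W=world("scene",u,v,d)
p=p.astype(int); c=np.array([.603,-.041]); b=np.array([.136,-.991])
x=(W[...,:2]-c)@b; y=(W[...,:2]-c)@[.991,.136]
m=(abs(y)<.08)&(x>.04)&(x<.2)&(W[...,2]>.24)&(d>0)&(np.ptp(p,axis=2)<250)&(u>280)
z=W[...,2][m]; k=np.polyfit(z,x[m],1); print(m.sum(),"zmax",z.max(),"lid angle",np.pi/2-np.arctan(k[0]))
```

```text
t 9.6333 p [0.5857 0.0913 0.0302] j [ 0.15  0.6  -0.06  0.92 -0.    1.59] f [-2.48 -0.8   7.13] w 1.5609318491824465e-05
toolx yaw 97.48832611523007 z [ 0. -0. -1.]
3206 zmax 0.33935972090235195 lid angle 1.9036739244543561
```

The measured lid angle is π − 1.904 ≈ 1.24 rad, so the lid is fully open and on its stop. Now I hold.

Request:
apply_moves(steps=[[[0, 0, 0], [0, 0, 0], 0], [[0, 0, 0], [0, 0, 0], 0], [[0, 0, 0], [0, 0, 0], 0], [[0, 0, 0], [0, 0, 0], 0], [[0, 0, 0], [0, 0, 0], 0], [[0, 0, 0], [0, 0, 0], 0], [[0, 0, 0], [0, 0, 0], 0], [[0, 0, 0], [0, 0, 0], 0]])

```text
clock: 10.35
eef_pos: [0.5857, 0.0913, 0.0302]
tool_rot: [0.659, 0.752, -0.0, 0.0]
ft_force: [-2.7, -0.8, 7.9]
grip_width: 0.0001
grasp_force: 3.5
```

Request:
apply_moves(steps=[[[0, 0, 0], [0, 0, 0], 0], [[0, 0, 0], [0, 0, 0], 0], [[0, 0, 0], [0, 0, 0], 0], [[0, 0, 0], [0, 0, 0], 0], [[0, 0, 0], [0, 0, 0], 0], [[0, 0, 0], [0, 0, 0], 0], [[0, 0, 0], [0, 0, 0], 0], [[0, 0, 0], [0, 0, 0], 0]])

```text
clock: 11.02
eef_pos: [0.5857, 0.0913, 0.0302]
tool_rot: [0.659, 0.752, -0.0, 0.0]
ft_force: [-2.4, -1.4, 6.3]
grip_width: 0.0003
grasp_force: 3.5
```

Request:
apply_moves(steps=[[[0, 0, 0], [0, 0, 0], 0], [[0, 0, 0], [0, 0, 0], 0], [[0, 0, 0], [0, 0, 0], 0], [[0, 0, 0], [0, 0, 0], 0], [[0, 0, 0], [0, 0, 0], 0], [[0, 0, 0], [0, 0, 0], 0], [[0, 0, 0], [0, 0, 0], 0], [[0, 0, 0], [0, 0, 0], 0]])

```text
clock: 11.68
eef_pos: [0.5857, 0.0913, 0.0302]
tool_rot: [0.659, 0.752, -0.0, 0.0]
ft_force: [-1.6, -0.5, 5.7]
grip_width: -0.0001
grasp_force: 3.5
```

Request:
apply_moves(steps=[[[0, 0, 0], [0, 0, 0], 0], [[0, 0, 0], [0, 0, 0], 0], [[0, 0, 0], [0, 0, 0], 0], [[0, 0, 0], [0, 0, 0], 0], [[0, 0, 0], [0, 0, 0], 0], [[0, 0, 0], [0, 0, 0], 0], [[0, 0, 0], [0, 0, 0], 0], [[0, 0, 0], [0, 0, 0], 0]])

```text
clock: 12.35
eef_pos: [0.5857, 0.0913, 0.0302]
tool_rot: [0.659, 0.752, -0.0, 0.0]
ft_force: [-2.3, -2.0, 7.7]
grip_width: -0.0001
grasp_force: 3.5
```

Request:
apply_moves(steps=[[[0, 0, -0.002], [0, 0, 0], 0], [[0, 0, -0.002], [0, 0, 0], 0], [[0, 0, -0.002], [0, 0, 0], 0], [[0, 0, -0.002], [0, 0, 0], 0], [[0, 0, -0.002], [0, 0, 0], 0], [[0, 0, -0.002], [0, 0, 0], 0], [[0, 0, -0.002], [0, 0, 0], 0], [[0, 0, -0.002], [0, 0, 0], 0]])

```text
clock: 13.02
eef_pos: [0.5857, 0.0916, 0.0323]
tool_rot: [0.659, 0.752, -0.0, -0.0]
ft_force: [-0.4, 0.0, 0.3]
grip_width: 0.0003
grasp_force: 0.3
```

Request:
apply_moves(steps=[[[0, 0, -0.002], [0, 0, 0], 0], [[0, 0, -0.002], [0, 0, 0], 0], [[0, 0, -0.002], [0, 0, 0], 0], [[0, 0, -0.002], [0, 0, 0], 0], [[0, 0, -0.002], [0, 0, 0], 0], [[0, 0, -0.002], [0, 0, 0], 0], [[0, 0, -0.002], [0, 0, 0], 0], [[0, 0, -0.002], [0, 0, 0], 0]])

```text
clock: 13.68
eef_pos: [0.5858, 0.0915, 0.0358]
tool_rot: [0.659, 0.752, 0.0, -0.0]
ft_force: [-2.0, 1.8, 2.1]
grip_width: -0.0002
grasp_force: 0.9
```

Request:
apply_moves(steps=[[[0, 0, -0.002], [0, 0, 0], 0], [[0, 0, -0.002], [0, 0, 0], 0], [[0, 0, -0.002], [0, 0, 0], 0], [[0, 0, -0.002], [0, 0, 0], 0], [[0, 0, -0.002], [0, 0, 0], 0], [[0, 0, -0.002], [0, 0, 0], 0], [[0, 0, -0.002], [0, 0, 0], 0], [[0, 0, -0.002], [0, 0, 0], 0]])

```text
clock: 14.35
eef_pos: [0.5859, 0.0914, 0.039]
tool_rot: [0.659, 0.752, 0.0, 0.0]
ft_force: [-0.9, 0.5, 2.4]
grip_width: 0.0
grasp_force: 1.1
```

Request:
apply_moves(steps=[[[0, 0, -0.002], [0, 0, 0], 0], [[0, 0, -0.002], [0, 0, 0], 0], [[0, 0, -0.002], [0, 0, 0], 0], [[0, 0, -0.002], [0, 0, 0], 0], [[0, 0, -0.002], [0, 0, 0], 0], [[0, 0, -0.002], [0, 0, 0], 0], [[0, 0, -0.002], [0, 0, 0], 0], [[0, 0, -0.002], [0, 0, 0], 0]])

```text
clock: 15.02
eef_pos: [0.5859, 0.0912, 0.0422]
tool_rot: [0.659, 0.752, -0.0, 0.0]
ft_force: [-1.2, -0.6, 3.2]
grip_width: -0.0001
grasp_force: 1.3
```

Request:
apply_moves(steps=[[[0, 0, -0.002], [0, 0, 0], 0], [[0, 0, -0.002], [0, 0, 0], 0], [[0, 0, -0.002], [0, 0, 0], 0], [[0, 0, -0.002], [0, 0, 0], 0], [[0, 0, -0.002], [0, 0, 0], 0], [[0, 0, -0.002], [0, 0, 0], 0], [[0, 0, -0.002], [0, 0, 0], 0], [[0, 0, -0.002], [0, 0, 0], 0]])

```text
clock: 15.68
eef_pos: [0.586, 0.0911, 0.0454]
tool_rot: [0.659, 0.752, -0.0, 0.0]
ft_force: [-1.3, -1.8, 1.9]
grip_width: -0.0002
grasp_force: 1.5
```

Request:
apply_moves(steps=[[[0, 0, -0.002], [0, 0, 0], 0], [[0, 0, -0.002], [0, 0, 0], 0], [[0, 0, -0.002], [0, 0, 0], 0], [[0, 0, -0.002], [0, 0, 0], 0], [[0, 0, -0.002], [0, 0, 0], 0], [[0, 0, -0.002], [0, 0, 0], 0], [[0, 0, -0.002], [0, 0, 0], 0], [[0, 0, -0.002], [0, 0, 0], 0]])

```text
clock: 16.35
eef_pos: [0.5861, 0.0913, 0.0486]
tool_rot: [0.659, 0.752, 0.0, 0.0]
ft_force: [0.1, -3.0, 3.0]
grip_width: 0.0
grasp_force: 1.6
```

Request:
apply_moves(steps=[[[0, 0, -0.002], [0, 0, 0], 0], [[0, 0, -0.002], [0, 0, 0], 0], [[0, 0, -0.002], [0, 0, 0], 0], [[0, 0, -0.002], [0, 0, 0], 0], [[0, 0, -0.002], [0, 0, 0], 0], [[0, 0, -0.002], [0, 0, 0], 0], [[0, 0, -0.002], [0, 0, 0], 0], [[0, 0, -0.002], [0, 0, 0], 0]])

```text
clock: 17.02
eef_pos: [0.586, 0.0914, 0.0518]
tool_rot: [0.659, 0.752, 0.0, 0.0]
ft_force: [1.3, -4.0, 2.5]
grip_width: 0.0003
grasp_force: 1.7
```

Request:
apply_moves(steps=[[[0, 0, -0.001], [0, 0, 0], 0], [[0, 0, -0.001], [0, 0, 0], 0], [[0, 0, -0.001], [0, 0, 0], 0], [[0, 0, -0.001], [0, 0, 0], 0], [[0, 0, -0.001], [0, 0, 0], 0], [[0, 0, -0.001], [0, 0, 0], 0], [[0, 0, -0.001], [0, 0, 0], 0], [[0, 0, -0.001], [0, 0, 0], 0]])

```text
clock: 17.68
eef_pos: [0.5859, 0.0914, 0.0533]
tool_rot: [0.659, 0.752, 0.0, 0.0]
ft_force: [1.0, -3.1, 3.0]
grip_width: -0.0
grasp_force: 1.8
```

Request:
apply_moves(steps=[[[0, 0, -0.001], [0, 0, 0], 0], [[0, 0, -0.001], [0, 0, 0], 0], [[0, 0, -0.001], [0, 0, 0], 0], [[0, 0, -0.001], [0, 0, 0], 0], [[0, 0, -0.001], [0, 0, 0], 0], [[0, 0, -0.001], [0, 0, 0], 0], [[0, 0, -0.001], [0, 0, 0], 0], [[0, 0, -0.001], [0, 0, 0], 0]])

```text
clock: 18.35
eef_pos: [0.5852, 0.0918, 0.0544]
tool_rot: [0.659, 0.752, -0.0, -0.001]
ft_force: [0.4, 0.3, -0.4]
grip_width: -0.0003
grasp_force: 0.0
```

Request:
apply_moves(steps=[[[0, 0, -0.001], [0, 0, 0], 0], [[0, 0, -0.001], [0, 0, 0], 0], [[0, 0, -0.001], [0, 0, 0], 0], [[0, 0, -0.001], [0, 0, 0], 0], [[0, 0, -0.001], [0, 0, 0], 0], [[0, 0, -0.001], [0, 0, 0], 0], [[0, 0, -0.001], [0, 0, 0], 0], [[0, 0, -0.001], [0, 0, 0], 0]])

```text
clock: 19.02
eef_pos: [0.5859, 0.0914, 0.0566]
tool_rot: [0.659, 0.752, 0.0, 0.0]
ft_force: [0.4, 0.4, 0.0]
grip_width: -0.0
grasp_force: 0.0
```

Contact is gone and the lever is up. Next I lift the hand and move it back clear.

Request:
apply_moves(steps=[[[0, 0, -0.05], [0, 0, 0], 0], [[0, 0, -0.13], [0, 0, 0], 0], [[0, 0, -0.13], [0, 0, 0], 0], [[0, 0, -0.13], [0, 0, 0], 0], [[0, 0, -0.13], [0, 0, 0], 0], [[0, 0, -0.13], [0, 0, 0], 0], [[0, 0, -0.13], [0, 0, 0], 0], [[0, 0, -0.13], [0, 0, 0], 0]])

```text
clock: 19.68
eef_pos: [0.5856, 0.0913, 0.2509]
tool_rot: [0.659, 0.752, 0.0, 0.0]
ft_force: [1.1, -0.3, -0.2]
grip_width: 0.0003
grasp_force: 0.0
```

Request:
apply_moves(steps=[[[0, -0.15, 0], [0, 0, 0], 0], [[0, -0.15, 0], [0, 0, 0], 0], [[0, -0.15, 0], [0, 0, 0], 0], [[0, -0.15, 0], [0, 0, 0], 0], [[0, -0.15, 0], [0, 0, 0], 0], [[0, -0.15, 0], [0, 0, 0], 0], [[0, -0.15, 0], [0, 0, 0], 0], [[0, 0, 0], [0, 0, 0], 0]])

```text
clock: 20.35
eef_pos: [0.372, 0.0632, 0.2489]
tool_rot: [0.659, 0.752, -0.001, -0.001]
ft_force: [-0.8, -0.4, -0.9]
grip_width: 0.0004
grasp_force: 0.0
```

Run:
```python
from st import *
p,d=camera("top"); cv2.imwrite("pics/t5.png",p[:,:,::-1])
v,u=np.mgrid[:480,:640]; W=world("top",u,v,d)
for a in [(222,229),(237,247),(225,267),(312,213),(378,205),(241,332),(209,161),(359,352)]: print(a,W[a[1],a[0]].round(3))
```

```text
t 20.35 p [0.372  0.0632 0.2489] j [ 0.17 -0.   -0.27  1.3   0.    1.61] f [-0.79 -0.35 -0.85] w 0.0003531232772367845
toolx yaw 97.50034092542496 z [-0.004 -0.001 -1.   ]
(222, 229) [0.616 0.11  0.038]
(237, 247) [0.586 0.086 0.033]
(225, 267) [0.553 0.104 0.037]
(312, 213) [ 0.603 -0.041  0.212]
(378, 205) [ 0.616 -0.127  0.197]
(241, 332) [0.451 0.068 0.09 ]
(209, 161) [0.717 0.124 0.084]
(359, 352) [ 0.413 -0.112  0.007]
```

View pics/t5.png

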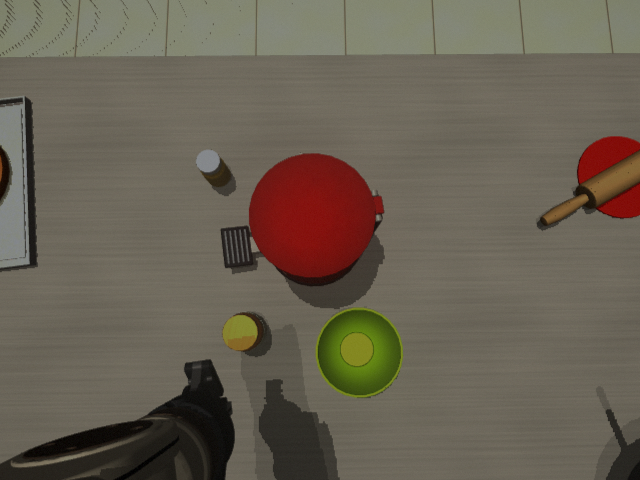

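The lid is shut, with its top centre at (312,213). The bin, jars and bowl are at their first pixel positions, and the hand is clear.

```bash
python3 -c "
from workcell import bot
print(bot.job_done())"
```

```text
the job is handed in; nothing more can be done
None
```

The job is handed in at about 20 s on the robot's clock: the lid was held fully open for over 3 s and then lowered slowly until shut, and the bin, jars and bowl are where they started; I did not re-measure the piping nozzle, which sits behind the bin in the final view.

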